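# Brighten the inspection lamp by its thumbwheel

## Task

Brighten the inspection lamp, the grey unit with a lamp tube across its back: roll its big knurled thumbwheel two clicks clockwise, so that the white line on the wheel points at the one long rib, the third of the four. Leave the smaller wheel on the power pack as it is.

Things in the scene. Friction and masses are not known exactly. Their poses are not given: they have to be found in the camera images.
- lamp_dial (a joint): Angle (rad) of the lamp's thumbwheel; grows clockwise seen from above (front edge moves to the lamp's left). Clicks at 0, 0.524, 1.047, 1.571 (30 degrees apart): the white line on its top then points at the first, second, third (long), fourth rib. Starts at the first. Springs into the nearest click if let go; passing one takes about 2 N along the edge. Stops 0.25 beyond the end clicks.
- lamp_hub (a point): Centre of the wheel's top, on its vertical axis, 44 mm above the table; fixed to the housing: x to the lamp's back, y to its left, z up. Dark steel wheel, knurled edge, 90 mm across, 18 mm thick (underside at z 26 mm), overhanging the base's front by 30 mm. Roll it with a fingertip in front of the edge that presses 3 to 8 N towards the axis and drags sideways. 70 mm in front of the wheel are free.
- lamp: Grey housing of the lamp, fixed to the table. Origin on the table under the wheel's axis; x to its back (away from the robot within 0.35 rad). Base 140 wide, 24 high, from 15 mm before the axis to 170 behind it. White ribs at +45, +15, -15 (long), -45 degrees from x (anticlockwise positive), 50 to 60 mm from the axis (long: to 74), tops at 38. Lamp tube 140 behind the axis, 137 high, 170 long.
- pack_mark (a point): Outer end of the white line on the power pack's smaller knurled wheel (58 mm across; this point is 27 mm from its vertical axis, 44 mm above the table). It turns easily: leave it alone. The pack is a grey box 150 x 110 mm, 58 mm high, with vent slots and a carrying handle 92 mm high, no lamp tube. Lamp and pack may stand left or right of each other.

How it is judged:
By the outcome, as a careful person would: the job done as asked, in the order asked, and still so for the second after the job is handed in, with the robot touching nothing.
It also fails if it takes over 40 s, if anything falls off the work surface, if the arm or the gripper's body presses on something with over 40 N, if the wrist force passes 120 N, or if a joint passes its speed limit or range.

## Robot

A 6-joint arm with a two-finger parallel gripper is mounted at the origin on a cart in front of the work surface, level with it; the furniture and walls round the work are solid. World frame = base frame: x ahead of the robot, y to its left, z up, the work surface at z = 0. Lengths are in m, angles in rad, forces in N, time in s.
With the tool pointing down it reaches from about 0.35 to 0.85 m from the base axis. Payload 8.1 kg.
Tool frame: the origin (TCP) lies between the finger pads; the fingertips stand 14 mm ahead of it and the grasp point (between the pads) lies 5 mm behind it; z points along the fingers, y is the line along which they close (so a half turn about z gives the same grasp; the last joint's range is limited). The gripper opens to 93 mm and grips with 3 to 60 N. Pads are 15 mm wide; open, the fingers measure 128 mm over their backs; the gripper's body (75 mm by 188 mm) begins 65 mm behind the grasp point.
Start: joints at [1.236, 0.13, 1.488, -0, 1.523, -0.085], TCP at [0.148, 0.581, 0.193] pointing down, gripper open.
Joint ranges: [-2.96, 2.96], [-0.89, 2.26], [0.02, 2.5], [-1.34, 4.48], [0, 2.73], [-2.66, 2.66]. Speed limits (rad/s): [2.39, 2.39, 2.79, 3.14, 3.14, 3.14].

## Interface

Orientations are given as a rotation vector (axis times angle).
In Python, from plant import robot gives the robot as it stands.
- The arm moves only by the tool arm_command, never from a script. Its argument "targets" is a list of rows, each an object of numbers: "x", "y", "z": the shift along the world's x, y, z in units of 500 mm (1.0 is 500 mm); "rx", "ry", "rz": the turn, a rotation vector about the world's x, y, z in units of 2 rad (1.0 is 2 rad); "claw": the closure in counts, from 0 (fully open) to 255 (shut). In form: [{"x": .., "y": .., "z": .., "rx": .., "ry": .., "rz": .., "claw": ..}, ...]. A call has 1 to 10 rows; each row is the pose to reach, as a shift and turn from the pose commanded when the call began; what a row does not reach only later rows make up. A row lasts 1/12 s, in which the tool goes at most 41.7 mm and 7.16 degrees, less where a joint would pass 70% of its speed; a pose out of reach is approached as far as the arm can. A call with a number of a shift or a turn outside -1 to 1 is refused whole. A call with a gripper value outside its range is refused whole. The fingers move at their own pace and stop on an object; "squeeze" is the grip in N (left out, the last holds). Time passes only in rows, so rows that repeat a pose let the fingers close. It gives the time, the measured TCP pose, the force, the opening and the grip force at its end, in the units of the state.
- robot.read_state(): the state, without advancing time (a new reading comes with each control period).
- robot.read_camera(name): name is "scene" or "top"; returns (picture, depth): 420x560x3 uint8, red, green, blue; 420x560 float32, m along the optical axis (not along the pixel's ray), 0 where there is no reading.
- robot.get_calibration(name): a dict with "intrinsics" (3x3 intrinsics, pixels), "origin" and "orientation" of the camera in the world. Camera axes: x right, y up, looking along -z (the intrinsics and any distortion apply to the point x, -y, -z); pixel columns grow to the right and rows downward; lengths in m; the calibration is good to about 2 mm. A picture is of the moment at which its call begins. get_calibration takes no time and is no camera call.
- robot.close_job(): hands the job in; it is judged then, once.
The state is a dict: "t": time; "q": joint angles; "dq": joint speeds; "joint_torque": joint torques, N m; "tool_pos": TCP position; "orientation": TCP orientation; "force": force on the tool from outside, world axes, zero at the start; "wrist_torque": the same for the moment, N m; "opening": finger opening in m; "gripper_force": force on a finger pad.
Only numpy, scipy, OpenCV 4.12 (cv2) and the standard library are available. Lean on these libraries where they do the work, as an engineer would, in place of code of your own. Each camera call takes 0.05 s, during which the arm holds its last target. There are 200 camera calls.

## Working session

There is one attempt and no reset: what is moved stays moved. The work goes in short steps, Python scripts to look and compute and a tool call to move; the robot and the scene stay as the last step left them, time stands still between calls to the robot, and variables do not carry over. Pictures are saved under pics/ and viewed, at most 10 in all, crops included, and the job is handed in when it is done.

Besides the shell and the picture viewer there is one more tool, called after "Request:" by a JSON object that holds its "fn" and its "kwargs", one argument or row to a line. arm_command: Moves the arm, as the interface text tells. Shifts and turns lie within -1 to 1; 1 stands for 500 mm of shift or 2 rad of turn. Its arguments: {"type":"object","properties":{"targets":{"type":"array","items":{"type":"object","properties":{"x":{"type":"number","minimum":-1,"maximum":1},"y":{"type":"number","minimum":-1,"maximum":1},"z":{"type":"number","minimum":-1,"maximum":1},"rx":{"type":"number","minimum":-1,"maximum":1},"ry":{"type":"number","minimum":-1,"maximum":1},"rz":{"type":"number","minimum":-1,"maximum":1},"claw":{"type":"number"}}}},"squeeze":{"type":"number"}},"required":["targets"]}

```bash
mkdir -p pics
cat > h.py <<'E'
import numpy as np, cv2
from plant import robot
def px2plane(c,u,v,z):
    K=np.array(c['intrinsics']);R=np.array(c['orientation'])
    if R.shape!=(3,3): R=cv2.Rodrigues(R.astype(float))[0]
    o=np.array(c['origin']);d=np.linalg.solve(K,np.array([u,v,1.]));d=R@np.array([d[0],-d[1],-d[2]])
    return o+d*(z-o[2])/d[2]
E
python3 - <<'E'
from h import *
for n in('top','scene'):
    im,d=robot.read_camera(n);np.savez(n+'.npz',im=im,d=d);cv2.imwrite(f'pics/{n}1.png',im[:,:,::-1]);print(n,robot.get_calibration(n))
s=robot.read_state();print(s)
E
```

```text
top {'intrinsics': array([[539.35019692,   0.        , 277.12579285],
       [  0.        , 539.35019692, 214.14529826],
       [  0.        ,   0.        ,   1.        ]]), 'origin': array([ 0.30822802, -0.04087165,  1.18462516]), 'orientation': array([ 0.16914561, -0.14695214, -1.42669517])}
scene {'intrinsics': array([[409.68927729,   0.        , 278.35351286],
       [  0.        , 409.68927729, 206.53538926],
       [  0.        ,   0.        ,   1.        ]]), 'origin': array([0.12652051, 0.34127237, 0.69044356]), 'orientation': array([ 0.39640327, -0.82948469, -2.18111893])}
{'t': 0.1, 'q': array([ 1.23555999e+00,  1.31106952e-01,  1.48916417e+00,  3.21339894e-06,
        1.52303146e+00, -8.54022130e-02]), 'dq': array([ 0.00073956, -0.00027878, -0.00214056,  0.00025884,  0.0011947 ,
       -0.00067146]), 'joint_torque': array([ 7.98793899e-04, -5.61339211e+01, -4.93094838e+01,  7.70099927e-02,
        2.90300354e-02, -6.21548270e-05]), 'tool_pos': array([0.14813662, 0.5808388 , 0.19238309]), 'orientation': array([-3.91373934e-01, -3.11675494e+00,  2.62540198e-03]), 'force': array([-0.36482032,  0.0530666 , -0.04519062]), 'wrist_torque': array([-0.01025361,  0.02993418,  0.02536909]), 'gripper_force': 0.0, 'opening': 0.09326430682666409}
```

View pics/top1.png

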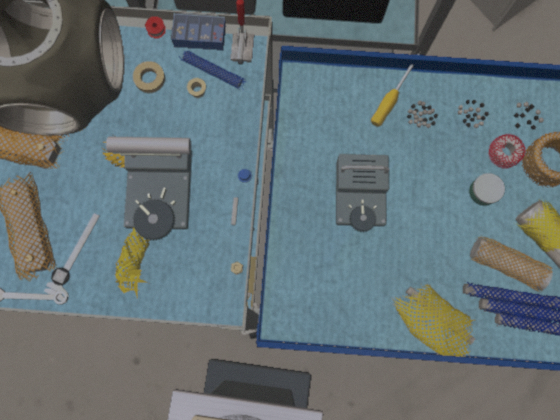

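View pics/scene1.png

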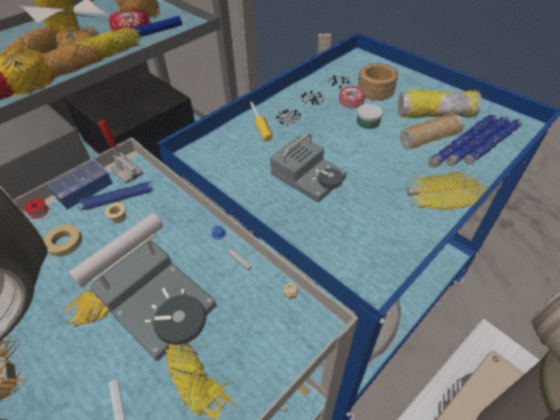

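The top view shows the lamp's wheel at about (153,219), with its ribs above it and the tube at (148,146). The pack is at (362,190), well to the lamp's right. Yellow netting lies in front of the lamp's wheel, around (130,260).

Run:
```python
from h import *
z=np.load('top.npz');im=z['im'];d=z['d'];c=robot.get_calibration('top')
y0,y1,x0,x1=170,300,95,235
crop=im[y0:y1,x0:x1]
cv2.imwrite('pics/c1.png',cv2.resize(crop[:,:,::-1],None,fx=4,fy=4,interpolation=cv2.INTER_CUBIC))
g=im.max(2).astype(int)
m=((g<62)).astype(np.uint8);m[:190]=0;m[250:]=0;m[:,:120]=0;m[:,185:]=0
cs,_=cv2.findContours(m,cv2.RETR_EXTERNAL,cv2.CHAIN_APPROX_NONE)
k=max(cs,key=cv2.contourArea)
P=np.array([px2plane(c,*p[0],.044)[:2] for p in cv2.convexHull(k)],np.float32)
print(cv2.minEnclosingCircle(P),cv2.fitEllipse(k), px2plane(c,*cv2.minEnclosingCircle(k)[0],.044))
# white marks
w=((im.min(2)>150)).astype(np.uint8);w[:180]=0;w[250:]=0;w[:,:120]=0;w[:,195:]=0
n,l,st,ce=cv2.connectedComponentsWithStats(w)
for i in range(1,n):print(st[i],ce[i],px2plane(c,*ce[i],.04))
# depth -> heights in region before wheel
K=c['intrinsics'];R=cv2.Rodrigues(c['orientation'])[0]
v,u=np.mgrid[0:420,0:560];X=np.stack([(u-K[0,2])/K[0,0]*d,-(v-K[1,2])/K[1,1]*d,-d],-1)@R.T+c['origin'];np.save('X.npy',X)
for uu,vv in[(153,225),(160,235),(130,240),(130,260),(135,280),(175,260),(150,146),(180,190),(60,60)]:print(uu,vv,X[vv,uu].round(3))
print(R.round(3))
```

```text
((0.4921313524246216, 0.2123713493347168), 0.007806842681020498) ((172.5, 223.5), (0.0, 1.0), 0.0) [0.492121   0.21237095 0.044     ]
[161 188   4   9   9] [162.33333333 192.        ] [0.55874047 0.24771734 0.04      ]
[148 194   1   3   3] [148. 195.] [0.54776792 0.2774991  0.04      ]
[136 201   2   2   3] [136.66666667 201.33333333] [0.53038713 0.29930469 0.04      ]
[172 201   2   2   2] [172.5 201.5] [0.5408116 0.2219156 0.04     ]
[140 206   9   8  23] [144.30434783 209.34782609] [0.51511367 0.27946377 0.04      ]
153 225 [0.482 0.252 0.048]
160 235 [0.464 0.235 0.042]
130 240 [ 0.45   0.309 -0.002]
130 260 [0.404 0.294 0.021]
135 280 [0.363 0.277 0.016]
175 260 [ 0.42   0.203 -0.004]
150 146 [0.631 0.268 0.13 ]
180 190 [0.573 0.214 0.022]
60 60 [0.735 0.429 0.256]
[[ 0.138  0.97  -0.202]
 [-0.99   0.135 -0.028]
 [-0.     0.204  0.979]]
```

View pics/c1.png

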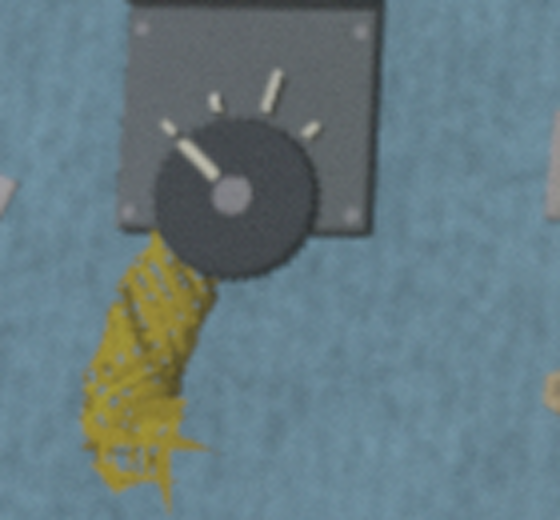

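The crop shows the wheel centred near crop (234,197), which is full-image (153,219). The line points at the first rib (168,127), and the long rib is third at (273,90). Netting lies below the wheel's front-left edge.

Run:
```python
from h import *
X=np.load('X.npy')
for n,(cu,cv) in dict(top=(153,219),scene=(179,319)).items():
    im=np.load(n+'.npz')['im'];c=robot.get_calibration(n)
    g=cv2.GaussianBlur(im,(3,3),0).max(2).astype(float);sub=g[cv-45:cv+45,cu-45:cu+45]
    print(n,g[cv+8,cu+8],g[cv-25 if n=='top' else cv-30,cu+(25 if n=='top' else -10)])
    m=np.zeros(g.shape,np.uint8);m[cv-45:cv+45,cu-45:cu+45]=sub<84
    m=cv2.morphologyEx(m,cv2.MORPH_OPEN,np.ones((7,7)))
    cs,_=cv2.findContours(m,cv2.RETR_EXTERNAL,cv2.CHAIN_APPROX_NONE)
    k=max(cs,key=cv2.contourArea);k=cv2.convexHull(k)
    e=cv2.fitEllipse(k);P=np.array([px2plane(c,*p[0],.044)[:2] for p in k],np.float32)
    print(e,px2plane(c,*e[0],.044),cv2.minEnclosingCircle(P))
c=robot.get_calibration('top')
f=lambda a,b,z:px2plane(c,95+a/4-.375,170+b/4-.375,z)[:2]
C=f(234,197,.044);print('C',C,'hub',f(232,195,.046))
for (a,b),o in zip([(168,127),(215,102),(273,90),(312,130)],(45,15,-15,-45)):
    v=f(a,b,.038)-C;print(np.hypot(*v),np.degrees(np.arctan2(v[1],v[0]))-o)
v=f(181,143,.044)-f(216,177,.044);print('line',np.degrees(np.arctan2(v[1],v[0])))
m=np.zeros((420,560),bool);m[232:300,110:150]=1;im=np.load('top.npz')['im'];yl=m&(im[:,:,0]>im[:,:,2]+40.)
print('net z',np.percentile(X[yl][:,2],[50,90,99]),X[yl][:,0].max(),X[yl][:,1].min())
```

```text
top 79.0 103.0
((154.27615356445312, 219.40426635742188), (38.88983154296875, 41.27018356323242), 65.65843963623047) [0.49554166 0.25287941 0.044     ] ((0.4956548810005188, 0.25219109654426575), 0.04469180852174759)
scene 81.0 115.0
((179.98678588867188, 320.0398864746094), (44.76646423339844, 52.79161071777344), 51.89926528930664) [0.49027454 0.2585831  0.044     ] ((0.4908915162086487, 0.256559818983078), 0.04545069485902786)
C [0.49634333 0.25555241] hub [0.49694464 0.25630161]
0.05613758135436801 7.302587745369209
0.05602670209130375 7.718677765707934
0.06330219412400692 7.231129214328296
0.055051007486963774 7.259250276411258
line 54.51462555775446
net z [0.01887839 0.02331163 0.02751668] 0.4663650297881845 -0.04087165410971388
```

Request:
{"fn": "arm_command", "kwargs": {
  "targets": [
    {"x":0.28,"y":-0.38,"z":0,"rz":0.225,"claw":255},
    {"x":0.56,"y":-0.752,"z":0,"rz":0.45,"claw":255},
    {"x":0.56,"y":-0.752,"z":0,"rz":0.45,"claw":255},
    {"x":0.56,"y":-0.752,"z":0,"rz":0.45,"claw":255},
    {"x":0.56,"y":-0.752,"z":0,"rz":0.45,"claw":255},
    {"x":0.56,"y":-0.752,"z":0,"rz":0.45,"claw":255},
    {"x":0.56,"y":-0.752,"z":0,"rz":0.45,"claw":255},
    {"x":0.56,"y":-0.752,"z":0,"rz":0.45,"claw":255},
    {"x":0.56,"y":-0.752,"z":0,"rz":0.45,"claw":255},
    {"x":0.56,"y":-0.752,"z":0,"rz":0.45,"claw":255}
  ],
  "squeeze": 20
}}

```text
schema error: expected keys x, y, z, rx, ry, rz, claw
```

Request:
{"fn": "arm_command", "kwargs": {
  "targets": [
    {"x":0.56,"y":-0.752,"z":0,"rx":0,"ry":0,"rz":0.45,"claw":255},
    {"x":0.56,"y":-0.752,"z":0,"rx":0,"ry":0,"rz":0.45,"claw":255},
    {"x":0.56,"y":-0.752,"z":0,"rx":0,"ry":0,"rz":0.45,"claw":255},
    {"x":0.56,"y":-0.752,"z":0,"rx":0,"ry":0,"rz":0.45,"claw":255},
    {"x":0.56,"y":-0.752,"z":0,"rx":0,"ry":0,"rz":0.45,"claw":255},
    {"x":0.56,"y":-0.752,"z":0,"rx":0,"ry":0,"rz":0.45,"claw":255},
    {"x":0.56,"y":-0.752,"z":0,"rx":0,"ry":0,"rz":0.45,"claw":255},
    {"x":0.56,"y":-0.752,"z":0,"rx":0,"ry":0,"rz":0.45,"claw":255},
    {"x":0.56,"y":-0.752,"z":0,"rx":0,"ry":0,"rz":0.45,"claw":255},
    {"x":0.56,"y":-0.752,"z":0,"rx":0,"ry":0,"rz":0.45,"claw":255}
  ],
  "squeeze": 20
}}

```text
t: 0.93
tool_pos: [0.3846, 0.2633, 0.1931]
orientation: [1.005, -2.976, -0.0]
force: [1.0, -0.4, 1.2]
opening: 0.031
gripper_force: 0.0
```

Request:
{"fn": "arm_command", "kwargs": {
  "targets": [
    {"x":0.08,"y":-0.11,"z":0,"rx":0,"ry":0,"rz":0,"claw":255},
    {"x":0.08,"y":-0.11,"z":0,"rx":0,"ry":0,"rz":0,"claw":255},
    {"x":0.08,"y":-0.11,"z":0,"rx":0,"ry":0,"rz":0,"claw":255},
    {"x":0.08,"y":-0.11,"z":0,"rx":0,"ry":0,"rz":0,"claw":255}
  ]
}}

```text
t: 1.27
tool_pos: [0.4244, 0.2089, 0.1929]
orientation: [0.998, -2.978, -0.0]
force: [-0.5, 0.5, -1.2]
opening: 0.0043
gripper_force: 0.0
```

Run:
```python
from h import *
s=robot.read_state();print(s['tool_pos'],s['orientation'],s['q'],s['force'],s['opening'])
im,d=robot.read_camera('scene');cv2.imwrite('pics/s2.png',im[:,:,::-1])
```

```text
[0.42443608 0.2089298  0.19293611] [ 9.98063729e-01 -2.97782359e+00 -3.55896645e-04] [ 3.48774602e-01 -2.18390450e-01  1.82747798e+00  2.51136115e-04
  1.53346047e+00 -1.86882841e+00] [-0.51063304  0.50738529 -1.20920483] 0.0042627290353275515
```

View pics/s2.png

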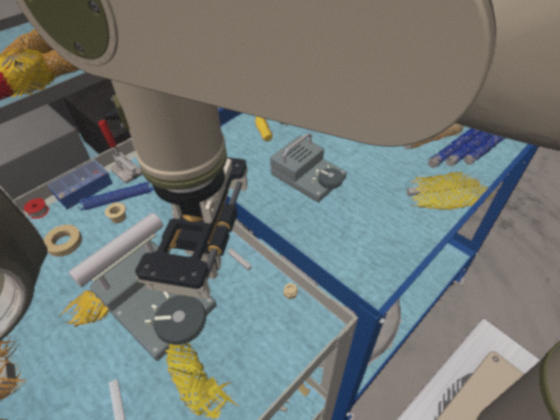

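The scene view shows the closed gripper above the table near (200,270), in front of and right of the wheel at (179,319). The way down is clear.

Request:
{"fn": "arm_command", "kwargs": {
  "targets": [
    {"x":0.008,"y":-0.008,"z":-0.08,"rx":0,"ry":0,"rz":0,"claw":255},
    {"x":0.008,"y":-0.008,"z":-0.15,"rx":0,"ry":0,"rz":0,"claw":255},
    {"x":0.008,"y":-0.008,"z":-0.22,"rx":0,"ry":0,"rz":0,"claw":255},
    {"x":0.008,"y":-0.008,"z":-0.27,"rx":0,"ry":0,"rz":0,"claw":255},
    {"x":0.008,"y":-0.008,"z":-0.292,"rx":0,"ry":0,"rz":0,"claw":255},
    {"x":0.008,"y":-0.008,"z":-0.292,"rx":0,"ry":0,"rz":0,"claw":255},
    {"x":0.008,"y":-0.008,"z":-0.292,"rx":0,"ry":0,"rz":0,"claw":255}
  ]
}}

```text
t: 1.9
tool_pos: [0.4278, 0.2069, 0.0479]
orientation: [1.005, -2.976, -0.0]
force: [0.9, 0.2, 0.8]
opening: 0.0003
gripper_force: 0.0
```

Request:
{"fn": "arm_command", "kwargs": {
  "targets": [
    {"x":0.016,"y":0.012,"z":-0.003,"rx":0,"ry":0,"rz":0,"claw":255},
    {"x":0.032,"y":0.024,"z":-0.003,"rx":0,"ry":0,"rz":0,"claw":255},
    {"x":0.038,"y":0.029,"z":-0.003,"rx":0,"ry":0,"rz":0,"claw":255},
    {"x":0.038,"y":0.029,"z":-0.003,"rx":0,"ry":0,"rz":0,"claw":255},
    {"x":0.038,"y":0.029,"z":-0.003,"rx":0,"ry":0,"rz":0,"claw":255}
  ]
}}

```text
t: 2.32
tool_pos: [0.448, 0.2211, 0.0473]
orientation: [-1.004, 2.975, 0.0]
force: [0.0, -0.7, 0.6]
opening: 0.0006
gripper_force: 0.0
```

Request:
{"fn": "arm_command", "kwargs": {
  "targets": [
    {"x":0.0032,"y":0.0024,"z":0,"rx":0,"ry":0,"rz":0,"claw":255},
    {"x":0.0032,"y":0.0024,"z":0,"rx":0,"ry":0,"rz":0,"claw":255},
    {"x":0.0032,"y":0.0024,"z":0,"rx":0,"ry":0,"rz":0,"claw":255}
  ]
}}

```text
t: 2.57
tool_pos: [0.4487, 0.2217, 0.0461]
orientation: [-1.003, 2.977, -0.0]
force: [-0.7, -0.5, 1.3]
opening: 0.0005
gripper_force: 0.0
```

Request:
{"fn": "arm_command", "kwargs": {
  "targets": [
    {"x":0.0032,"y":0.0024,"z":0,"rx":0,"ry":0,"rz":0,"claw":255},
    {"x":0.0032,"y":0.0024,"z":0,"rx":0,"ry":0,"rz":0,"claw":255},
    {"x":0.0032,"y":0.0024,"z":0,"rx":0,"ry":0,"rz":0,"claw":255}
  ]
}}

```text
t: 2.82
tool_pos: [0.4504, 0.2229, 0.0458]
orientation: [1.003, -2.977, 0.0]
force: [-0.7, 1.1, -0.9]
opening: 0.0007
gripper_force: 0.0
```

Request:
{"fn": "arm_command", "kwargs": {
  "targets": [
    {"x":0.0032,"y":0.0024,"z":0,"rx":0,"ry":0,"rz":0,"claw":255},
    {"x":0.0032,"y":0.0024,"z":0,"rx":0,"ry":0,"rz":0,"claw":255},
    {"x":0.0032,"y":0.0024,"z":0,"rx":0,"ry":0,"rz":0,"claw":255}
  ]
}}

```text
t: 3.07
tool_pos: [0.452, 0.2242, 0.0459]
orientation: [1.003, -2.977, -0.0]
force: [1.1, -0.4, -1.4]
opening: 0.0004
gripper_force: 0.0
```

Request:
{"fn": "arm_command", "kwargs": {
  "targets": [
    {"x":0.0016,"y":0.0012,"z":0,"rx":0,"ry":0,"rz":0,"claw":255},
    {"x":0.0016,"y":0.0012,"z":0,"rx":0,"ry":0,"rz":0,"claw":255},
    {"x":0.0016,"y":0.0012,"z":0,"rx":0,"ry":0,"rz":0,"claw":255}
  ]
}}

```text
t: 3.32
tool_pos: [0.4528, 0.2248, 0.0459]
orientation: [-1.004, 2.977, -0.0]
force: [-0.3, -0.4, -0.5]
opening: 0.0007
gripper_force: 0.0
```

Request:
{"fn": "arm_command", "kwargs": {
  "targets": [
    {"x":0.0016,"y":0.0012,"z":0,"rx":0,"ry":0,"rz":0,"claw":255},
    {"x":0.0016,"y":0.0012,"z":0,"rx":0,"ry":0,"rz":0,"claw":255},
    {"x":0.0016,"y":0.0012,"z":0,"rx":0,"ry":0,"rz":0,"claw":255}
  ]
}}

```text
t: 3.57
tool_pos: [0.4536, 0.2254, 0.0459]
orientation: [-1.003, 2.977, 0.0]
force: [0.7, 0.4, -0.2]
opening: 0.0008
gripper_force: 0.0
```

Request:
{"fn": "arm_command", "kwargs": {
  "targets": [
    {"x":0.0016,"y":0.0012,"z":0,"rx":0,"ry":0,"rz":0,"claw":255},
    {"x":0.0016,"y":0.0012,"z":0,"rx":0,"ry":0,"rz":0,"claw":255},
    {"x":0.0016,"y":0.0012,"z":0,"rx":0,"ry":0,"rz":0,"claw":255}
  ]
}}

```text
t: 3.82
tool_pos: [0.4544, 0.226, 0.0459]
orientation: [-1.003, 2.977, -0.0]
force: [-0.3, -0.6, -0.6]
opening: 0.0006
gripper_force: 0.0
```

Request:
{"fn": "arm_command", "kwargs": {
  "targets": [
    {"x":0.0016,"y":0.0012,"z":0,"rx":0,"ry":0,"rz":0,"claw":255},
    {"x":0.0016,"y":0.0012,"z":0,"rx":0,"ry":0,"rz":0,"claw":255},
    {"x":0.0016,"y":0.0012,"z":0,"rx":0,"ry":0,"rz":0,"claw":255}
  ]
}}

```text
t: 4.07
tool_pos: [0.4552, 0.2266, 0.0459]
orientation: [1.003, -2.977, 0.0]
force: [0.4, -0.2, -0.5]
opening: 0.0004
gripper_force: 0.0
```

Request:
{"fn": "arm_command", "kwargs": {
  "targets": [
    {"x":0.0016,"y":0.0012,"z":0,"rx":0,"ry":0,"rz":0,"claw":255},
    {"x":0.0016,"y":0.0012,"z":0,"rx":0,"ry":0,"rz":0,"claw":255},
    {"x":0.0016,"y":0.0012,"z":0,"rx":0,"ry":0,"rz":0,"claw":255}
  ]
}}

```text
t: 4.32
tool_pos: [0.456, 0.2272, 0.0459]
orientation: [-1.003, 2.977, -0.0]
force: [1.1, 0.8, -0.1]
opening: 0.0005
gripper_force: 0.0
```

Request:
{"fn": "arm_command", "kwargs": {
  "targets": [
    {"x":0.0016,"y":0.0012,"z":0,"rx":0,"ry":0,"rz":0,"claw":255},
    {"x":0.0016,"y":0.0012,"z":0,"rx":0,"ry":0,"rz":0,"claw":255},
    {"x":0.0016,"y":0.0012,"z":0,"rx":0,"ry":0,"rz":0,"claw":255}
  ]
}}

```text
t: 4.57
tool_pos: [0.4568, 0.2278, 0.0459]
orientation: [1.003, -2.977, -0.0]
force: [-0.4, -0.5, -0.1]
opening: 0.0004
gripper_force: 0.0
```

Run:
```python
from h import *
for n,(a,b,c,d) in dict(top=(170,300,95,235),scene=(250,380,110,250)).items():
    im,_=robot.read_camera(n);cv2.imwrite(f'pics/{n}3.png',cv2.resize(im[a:b,c:d,::-1],None,fx=2.8,fy=2.8,interpolation=cv2.INTER_CUBIC))
a=cv2.imread('pics/top3.png');b=cv2.imread('pics/scene3.png');cv2.imwrite('pics/b3.png',np.hstack([a,b]))
```

```text
(no output)
```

View pics/b3.png

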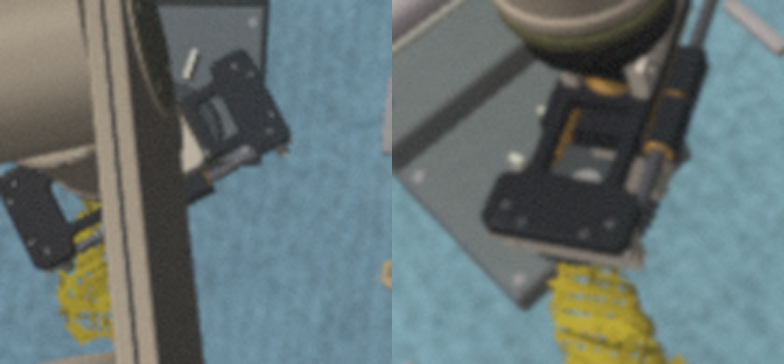

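The view is too occluded to judge contact: the gripper's plates cover the wheel. I'll keep going in 1 mm steps while watching the force.

Request:
{"fn": "arm_command", "kwargs": {
  "targets": [
    {"x":0.0016,"y":0.0012,"z":0,"rx":0,"ry":0,"rz":0,"claw":255},
    {"x":0.0016,"y":0.0012,"z":0,"rx":0,"ry":0,"rz":0,"claw":255},
    {"x":0.0016,"y":0.0012,"z":0,"rx":0,"ry":0,"rz":0,"claw":255}
  ]
}}

```text
t: 4.92
tool_pos: [0.4576, 0.2284, 0.0459]
orientation: [-1.003, 2.977, -0.0]
force: [-0.5, 0.0, -0.6]
opening: 0.0003
gripper_force: 0.0
```

Request:
{"fn": "arm_command", "kwargs": {
  "targets": [
    {"x":0.0016,"y":0.0012,"z":0,"rx":0,"ry":0,"rz":0,"claw":255},
    {"x":0.0016,"y":0.0012,"z":0,"rx":0,"ry":0,"rz":0,"claw":255},
    {"x":0.0016,"y":0.0012,"z":0,"rx":0,"ry":0,"rz":0,"claw":255}
  ]
}}

```text
t: 5.17
tool_pos: [0.4584, 0.229, 0.0459]
orientation: [-1.003, 2.977, -0.0]
force: [0.6, 0.0, 1.0]
opening: 0.0005
gripper_force: 0.0
```

Request:
{"fn": "arm_command", "kwargs": {
  "targets": [
    {"x":0.0016,"y":0.0012,"z":0,"rx":0,"ry":0,"rz":0,"claw":255},
    {"x":0.0016,"y":0.0012,"z":0,"rx":0,"ry":0,"rz":0,"claw":255},
    {"x":0.0016,"y":0.0012,"z":0,"rx":0,"ry":0,"rz":0,"claw":255}
  ]
}}

```text
t: 5.42
tool_pos: [0.4592, 0.2296, 0.0458]
orientation: [1.003, -2.977, 0.0]
force: [-0.4, 0.5, 0.3]
opening: 0.0004
gripper_force: 0.0
```

Run:
```python
from h import *
s=robot.read_state();print(s['tool_pos'],s['force'],s['wrist_torque'],s['joint_torque'])
p=s['tool_pos']
for n in('top','scene'):
    im,_=robot.read_camera(n);c=robot.get_calibration(n);K=c['intrinsics'];R=cv2.Rodrigues(c['orientation'])[0]
    for q in ([.495,.255,.044],p,p-[0,0,.014]):
        v=R.T@(np.array(q)-c['origin']);u=K@np.array([v[0],-v[1],-v[2]]);u=u[:2]/u[2];print(n,u)
        im=im.copy();cv2.circle(im,tuple(int(round(t)) for t in u),1,(255,0,0),-1)
    if n=='scene':cv2.imwrite('pics/s4.png',cv2.resize(im[220:380,90:290,::-1],None,fx=3.5,fy=3.5,interpolation=cv2.INTER_CUBIC))
```

```text
[0.45917353 0.22958295 0.04584922] [-0.37201025  0.5002282   0.29494947] [0.0684434  0.01892343 0.02111866] [ 3.98208416e-03 -4.60526633e+01 -4.50168157e+01 -3.25999770e-02
  6.18823059e-02  3.80796235e-03]
top [153.26201008 219.51498833]
top [161.67076633 237.24201262]
top [163.02804569 238.29107071]
scene [180.26239541 316.85572688]
scene [204.23795073 321.40582841]
scene [205.48488704 325.16436263]
```

View pics/s4.png

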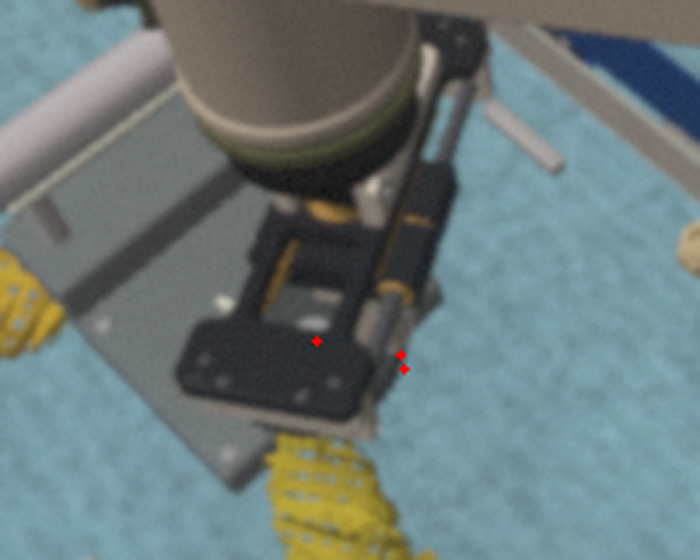

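The scene crop shows the wheel's hub at about crop (315,325). The projected TCP (402,355) lies on the right-hand rim of the dark wheel, but the fingertips aren't clearly visible, so I'll check with depth.

Run:
```python
from h import *
n='scene';im,d=robot.read_camera(n);c=robot.get_calibration(n);K=c['intrinsics'];R=cv2.Rodrigues(c['orientation'])[0]
v,u=np.mgrid[0:420,0:560];X=np.stack([(u-K[0,2])/K[0,0]*d,-(v-K[1,2])/K[1,1]*d,-d],-1)@R.T+c['origin']
for r in range(300,336,3):print(r,' '.join('(%3d,%3d,%3d|%3d)'%(*(X[r,q]*1000).round(),im[r,q].max()) for q in range(190,222,4)))
```

```text
300 (419,252,198| 46) (415,248,199| 37) (425,240,176| 74) (420,236,177|103) (415,232,179| 48) (416,226,171| 38) (493,188, 24|107) (503,176, -3|156)
303 (415,255,198| 45) (415,250,193| 35) (425,241,168| 87) (419,238,172| 98) (415,234,174| 98) (415,228,166| 50) (490,191, 20| 76) (497,181, -2|159)
306 (412,257,198| 46) (413,252,190| 67) (442,237,131| 83) (415,241,173| 73) (416,235,164|100) (414,229,160| 51) (491,192,  9| 70) (492,184, -2|153)
309 (408,260,198| 39) (449,242,119|109) (416,247,170| 99) (411,243,173| 65) (453,222, 89| 96) (489,202, 14| 67) (493,193, -4|151) (488,187, -4|159)
312 (406,262,196| 42) (450,243,109|119) (411,250,172| 88) (408,245,171| 63) (453,224, 80| 89) (489,204,  4|123) (488,197, -3|161) (482,192, -1|162)
315 (404,264,193| 49) (453,244, 97|119) (408,252,171| 79) (445,235, 96| 76) (450,226, 77| 93) (487,206, -2|162) (483,200, -4|155) (477,195, -2|158)
318 (397,267,198| 50) (455,245, 85| 87) (404,255,173| 74) (443,237, 90|100) (448,229, 73|112) (481,210,  0|162) (478,204, -3|166) (472,199, -1|157)
321 (394,269,198| 52) (390,266,198| 49) (400,257,172| 65) (463,232, 44| 78) (483,218, -3|130) (477,213, -2|156) (472,208, -1|163) (467,202, -2|158)
324 (391,272,197| 54) (387,268,197| 45) (398,260,170| 58) (460,234, 41| 60) (478,222, -4|146) (474,216, -4|145) (469,211, -4|156) (464,205, -4|161)
327 (388,274,195| 51) (384,270,196| 45) (459,243, 45| 56) (460,236, 33| 67) (474,225, -5|159) (468,220, -2|155) (463,215, -2|158) (457,209,  0|163)
330 (384,276,197| 50) (383,272,192| 39) (455,246, 42| 57) (456,239, 31|113) (468,229, -1|158) (463,223, -2|156) (459,217, -4|155) (454,212, -4|155)
333 (380,279,199| 48) (382,273,187| 68) (457,247, 31| 60) (468,237, -2|163) (463,232, -2|166) (459,226, -3|157) (454,221, -2|163) (450,215, -5|159)
```

Run:
```python
from h import *
im=cv2.imread('pics/s2.png');c=robot.get_calibration('scene');K=c['intrinsics'];R=cv2.Rodrigues(c['orientation'])[0]
o=cv2.resize(im[220:350,110:280],None,fx=4.5,fy=4.5,interpolation=cv2.INTER_CUBIC)
for q in ([.4244,.2089,.193],[.4244,.2089,.179],[.4244,.2089,.22]):
    v=R.T@(np.array(q)-c['origin']);u=K@np.array([v[0],-v[1],-v[2]]);u=u[:2]/u[2];print(u)
    cv2.circle(o,(int((u[0]-110+.5)*4.5),int((u[1]-220+.5)*4.5)),3,(0,0,255),1)
cv2.imwrite('pics/s2c.png',o)
```

```text
[214.44852828 280.88608383]
[215.76492372 286.11074938]
[211.77157379 270.26147094]
```

View pics/s2c.png

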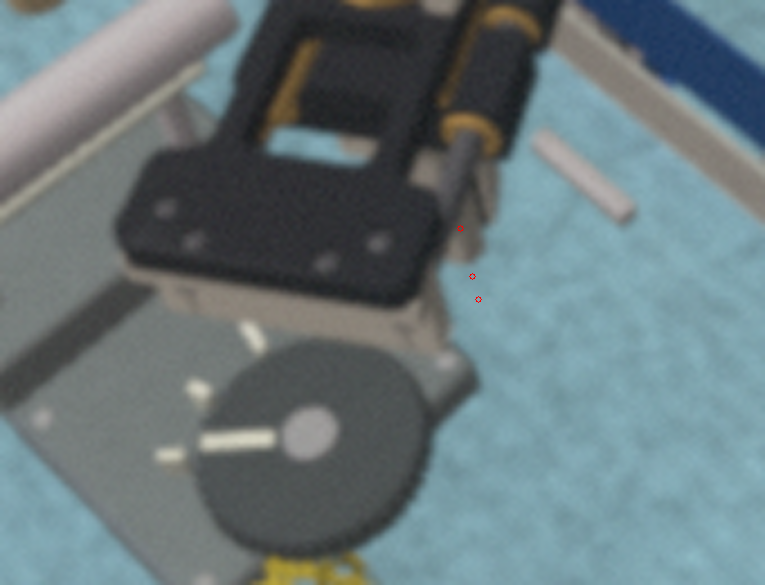

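The zoomed crop shows the grey fingertip ending at about (470,258). The stated tip projects to (479,300), so the fingers look shorter than the TCP data implies. That would explain the missing contact. I'll back off and measure the tip with depth.

Request:
{"fn": "arm_command", "kwargs": {
  "targets": [
    {"x":-0.028,"y":-0.021,"z":0,"rx":0,"ry":0,"rz":0,"claw":255},
    {"x":-0.056,"y":-0.042,"z":0,"rx":0,"ry":0,"rz":0,"claw":255},
    {"x":-0.07,"y":-0.054,"z":0,"rx":0,"ry":0,"rz":0,"claw":255},
    {"x":-0.07,"y":-0.054,"z":0,"rx":0,"ry":0,"rz":0,"claw":255}
  ]
}}

```text
t: 5.9
tool_pos: [0.4228, 0.2017, 0.0455]
orientation: [1.003, -2.976, 0.0]
force: [-0.0, 0.6, 0.2]
opening: 0.0001
gripper_force: 0.0
```

Run:
```python
from h import *
s=robot.read_state();p=s['tool_pos'];print(p,s['opening'])
n='scene';im,d=robot.read_camera(n);c=robot.get_calibration(n);K=c['intrinsics'];R=cv2.Rodrigues(c['orientation'])[0]
v,u=np.mgrid[0:420,0:560];X=np.stack([(u-K[0,2])/K[0,0]*d,-(v-K[1,2])/K[1,1]*d,-d],-1)@R.T+c['origin']
a=np.radians(217.4);T=np.array([[-np.cos(a),-np.sin(a)],[-np.sin(a),np.cos(a)]]) # inward, tangential
rel=np.dstack([(X[:,:,:2]-p[:2])@T.T,X[:,:,2:]])*1000
o=cv2.resize(im[220:380,110:310,::-1],None,fx=4,fy=3.7,interpolation=cv2.INTER_CUBIC)
for z in(0,-.014):
    w=R.T@(p+[0,0,z]-c['origin']);q=K@np.array([w[0],-w[1],-w[2]]);q=q[:2]/q[2];print(q);cv2.circle(o,(int((q[0]-109.5)*4),int((q[1]-219.5)*3.7)),3,(0,0,255),1)
cv2.imwrite('pics/s5.png',o)
m=(abs(rel[:,:,0])<25)&(abs(rel[:,:,1])<30)&(rel[:,:,2]>10)&(rel[:,:,2]<110)
P=rel[m];P=P[P[:,2].argsort()][::max(1,len(P)//30)];print(len(rel[m]));print(P.round().astype(int).tolist())
```

```text
[0.42278463 0.20169509 0.04545831] 9.624612960363758e-05
[230.326417   325.97842644]
[231.19764528 329.70185492]
22
[[-9, 5, 71], [-9, 6, 72], [-9, -6, 72], [1, -14, 85], [-1, -15, 86], [0, -15, 89], [1, -15, 90], [-2, -15, 91], [1, -16, 94], [-1, -16, 95], [-3, -16, 95], [-4, -14, 97], [-1, -15, 97], [-5, -16, 97], [-3, -15, 98], [-5, -15, 102], [-2, -16, 102], [-4, -16, 103], [-3, -16, 106], [-4, -16, 107], [-6, -16, 107], [-8, -16, 109]]
```

View pics/s5.png

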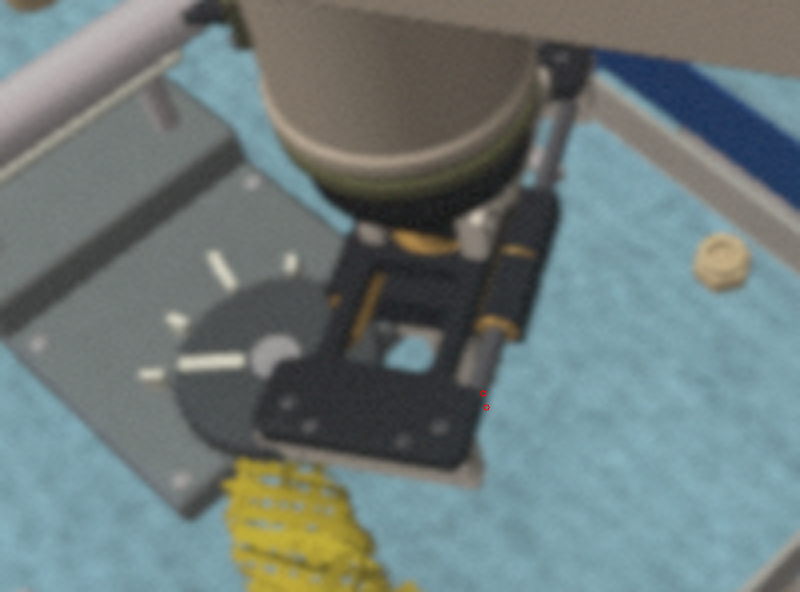

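The crop shows the grey finger ending right above the projected TCP (484,393), with bare table visible where the fingertips should be. So the real tips sit about 10 mm above the reported TCP height. TCP z = 0.021 puts the tips near 30 mm, and even the stated geometry would clear the table there.

Request:
{"fn": "arm_command", "kwargs": {
  "targets": [
    {"x":0,"y":0,"z":-0.025,"rx":0,"ry":0,"rz":0,"claw":255},
    {"x":0,"y":0,"z":-0.049,"rx":0,"ry":0,"rz":0,"claw":255},
    {"x":0,"y":0,"z":-0.049,"rx":0,"ry":0,"rz":0,"claw":255},
    {"x":0.02,"y":0.015,"z":-0.049,"rx":0,"ry":0,"rz":0,"claw":255},
    {"x":0.04,"y":0.03,"z":-0.049,"rx":0,"ry":0,"rz":0,"claw":255},
    {"x":0.048,"y":0.036,"z":-0.049,"rx":0,"ry":0,"rz":0,"claw":255},
    {"x":0.048,"y":0.036,"z":-0.049,"rx":0,"ry":0,"rz":0,"claw":255},
    {"x":0.048,"y":0.036,"z":-0.049,"rx":0,"ry":0,"rz":0,"claw":255}
  ]
}}

```text
t: 6.62
tool_pos: [0.4483, 0.2207, 0.0216]
orientation: [1.004, -2.977, 0.0]
force: [-0.1, 0.0, -1.0]
opening: 0.0006
gripper_force: 0.0
```

Request:
{"fn": "arm_command", "kwargs": {
  "targets": [
    {"x":0.0016,"y":0.0012,"z":0,"rx":0,"ry":0,"rz":0,"claw":255},
    {"x":0.0032,"y":0.0024,"z":0,"rx":0,"ry":0,"rz":0,"claw":255},
    {"x":0.0048,"y":0.0036,"z":0,"rx":0,"ry":0,"rz":0,"claw":255},
    {"x":0.0048,"y":0.0036,"z":0,"rx":0,"ry":0,"rz":0,"claw":255}
  ]
}}

```text
t: 6.95
tool_pos: [0.4506, 0.2223, 0.0215]
orientation: [-1.003, 2.977, 0.0]
force: [0.4, -0.0, 0.1]
opening: 0.0007
gripper_force: 0.0
```

Request:
{"fn": "arm_command", "kwargs": {
  "targets": [
    {"x":0.0016,"y":0.0012,"z":0,"rx":0,"ry":0,"rz":0,"claw":255},
    {"x":0.0032,"y":0.0024,"z":0,"rx":0,"ry":0,"rz":0,"claw":255},
    {"x":0.0032,"y":0.0024,"z":0,"rx":0,"ry":0,"rz":0,"claw":255}
  ]
}}

```text
t: 7.2
tool_pos: [0.4523, 0.2236, 0.0214]
orientation: [-1.003, 2.977, 0.0]
force: [0.7, 0.5, 0.6]
opening: 0.0004
gripper_force: 0.0
```

Request:
{"fn": "arm_command", "kwargs": {
  "targets": [
    {"x":0.0016,"y":0.0012,"z":0,"rx":0,"ry":0,"rz":0,"claw":255},
    {"x":0.0016,"y":0.0012,"z":0,"rx":0,"ry":0,"rz":0,"claw":255}
  ]
}}

```text
t: 7.37
tool_pos: [0.4531, 0.2242, 0.0214]
orientation: [-1.003, 2.977, 0.0]
force: [-0.5, -0.9, 0.3]
opening: 0.0002
gripper_force: 0.0
```

Request:
{"fn": "arm_command", "kwargs": {
  "targets": [
    {"x":0.0016,"y":0.0012,"z":0,"rx":0,"ry":0,"rz":0,"claw":255},
    {"x":0.0016,"y":0.0012,"z":0,"rx":0,"ry":0,"rz":0,"claw":255}
  ]
}}

```text
t: 7.53
tool_pos: [0.4538, 0.2248, 0.0214]
orientation: [1.003, -2.977, -0.0]
force: [0.2, 1.0, -0.5]
opening: 0.0009
gripper_force: 0.0
```

Request:
{"fn": "arm_command", "kwargs": {
  "targets": [
    {"x":0.0016,"y":0.0012,"z":0,"rx":0,"ry":0,"rz":0,"claw":255},
    {"x":0.0016,"y":0.0012,"z":0,"rx":0,"ry":0,"rz":0,"claw":255}
  ]
}}

```text
t: 7.7
tool_pos: [0.4547, 0.2255, 0.0214]
orientation: [-1.003, 2.977, 0.0]
force: [-0.0, -0.8, 0.8]
opening: 0.0006
gripper_force: 0.0
```

Request:
{"fn": "arm_command", "kwargs": {
  "targets": [
    {"x":0.0016,"y":0.0012,"z":0,"rx":0,"ry":0,"rz":0,"claw":255},
    {"x":0.0016,"y":0.0012,"z":0,"rx":0,"ry":0,"rz":0,"claw":255}
  ]
}}

```text
t: 7.87
tool_pos: [0.4555, 0.226, 0.0214]
orientation: [-1.003, 2.977, 0.0]
force: [-0.6, 0.1, 0.4]
opening: 0.0007
gripper_force: 0.0
```

Request:
{"fn": "arm_command", "kwargs": {
  "targets": [
    {"x":0.0016,"y":0.0012,"z":0,"rx":0,"ry":0,"rz":0,"claw":255},
    {"x":0.0016,"y":0.0012,"z":0,"rx":0,"ry":0,"rz":0,"claw":255}
  ]
}}

```text
t: 8.03
tool_pos: [0.4563, 0.2266, 0.0214]
orientation: [-1.003, 2.977, -0.0]
force: [-0.4, 0.1, -0.4]
opening: 0.0004
gripper_force: 0.0
```

Request:
{"fn": "arm_command", "kwargs": {
  "targets": [
    {"x":0.0016,"y":0.0012,"z":0,"rx":0,"ry":0,"rz":0,"claw":255},
    {"x":0.0016,"y":0.0012,"z":0,"rx":0,"ry":0,"rz":0,"claw":255}
  ]
}}

```text
t: 8.2
tool_pos: [0.4571, 0.2273, 0.0214]
orientation: [-1.003, 2.977, -0.0]
force: [-0.0, 0.2, -0.0]
opening: 0.0008
gripper_force: 0.0
```

Request:
{"fn": "arm_command", "kwargs": {
  "targets": [
    {"x":0.0016,"y":0.0012,"z":0,"rx":0,"ry":0,"rz":0,"claw":255},
    {"x":0.0016,"y":0.0012,"z":0,"rx":0,"ry":0,"rz":0,"claw":255}
  ]
}}

```text
t: 8.37
tool_pos: [0.4579, 0.2278, 0.0214]
orientation: [-1.003, 2.977, 0.0]
force: [0.6, -0.0, 0.8]
opening: 0.0005
gripper_force: 0.0
```

Run:
```python
from h import *
s=robot.read_state();p=s['tool_pos']
a=np.radians(217.4);T=np.array([[-np.cos(a),-np.sin(a)],[-np.sin(a),np.cos(a)]])
for n in('scene','top'):
    im,d=robot.read_camera(n);c=robot.get_calibration(n);K=c['intrinsics'];R=cv2.Rodrigues(c['orientation'])[0]
    v,u=np.mgrid[0:420,0:560];X=np.stack([(u-K[0,2])/K[0,0]*d,-(v-K[1,2])/K[1,1]*d,-d],-1)@R.T+c['origin']
    rel=np.dstack([(X[:,:,:2]-p[:2])@T.T,X[:,:,2:]])*1000
    w=R.T@(p-c['origin']);q=K@np.array([w[0],-w[1],-w[2]]);q=(q[:2]/q[2]).round().astype(int);print(n,q)
    for r in range(q[1]-16,q[1]+11,2):print(r,' '.join('(%3d,%3d,%3d|%3d)'%(*rel[r,k].round(),im[r,k].max()) for k in range(q[0]-10,q[0]+11,2)))
```

```text
scene [208 328]
312 (-23,-45,171| 39) (-15,-29,138| 47) (-19,-29,139| 70) (-24,-32,147| 90) (-27,-32,148| 83) (-29,-31,146| 88) (-33,-31,148|105) (-34,-28,143| 62) (-36,-25,138|101) (  1, 43, -2|158) ( -3, 44, -3|163)
314 (-23,-46,167| 53) ( -6,-18,108| 97) ( -9,-17,107| 90) (-24,-34,146| 84) (-28,-35,148| 77) (-30,-34,146| 70) (-31,-30,139| 93) (-34,-29,138| 69) (  4, 39, -3|126) (  0, 40, -5|158) ( -3, 40, -4|159)
316 (-23,-48,165| 81) ( -5,-17, 99|120) ( -8,-17, 99|106) (-26,-39,148| 88) (-29,-39,149| 70) (-31,-37,146| 67) ( -9,  3, 62| 87) ( -9,  9, 50|115) (  3, 36, -5|152) ( -1, 36, -5|158) ( -5, 36, -3|157)
318 (  0,-17, 90|102) ( -3,-16, 90|121) (-24,-42,147| 99) (-26,-41,146| 83) (-30,-41,147| 65) ( -8, -3, 66| 72) ( -9,  2, 58|101) (  4, 29, -1|140) (  1, 31, -2|165) ( -2, 32, -3|157) ( -6, 32, -3|154)
320 (  2,-17, 82|116) ( -2,-16, 83|114) (-25,-45,148| 90) (-28,-44,147| 77) (-31,-44,147| 62) ( -9, -6, 66| 81) ( -7,  3, 48|102) (  4, 27, -3|152) (  0, 27, -3|165) ( -3, 28, -3|159) ( -7, 28, -2|158)
322 (  3,-16, 73|122) (  0,-16, 75|107) (-27,-49,150| 86) (-28,-47,146| 69
[... 3919 characters left out ...]
|134) ( -8,  2, -1|149) (-10,  6,  0|147) (-11,  9, -4|143) (-15, 13,  0|147)
246 (-113, 34,482| 56) (-111, 34,467| 58) (-109, 35,454| 55) (-107, 35,439| 57) (-105, 36,425| 58) ( -6, -9, -5|122) ( -9, -4, -2|158) (-12,  0,  0|159) (-14,  4,  0|148) (-16,  7, -1|142) (-17, 11, -5|143)
248 (-115, 32,482| 58) (-114, 33,471| 58) (-112, 34,457| 59) (-110, 35,442| 60) (-108, 35,428| 58) (-106, 36,412|115) (-14, -6, -1|149) (-16, -3, -2|155) (-17,  1, -6|152) (-20,  5, -1|147) (-22,  9, -4|147)
250 (-119, 32,487| 60) (-117, 32,472| 57) (-115, 33,459| 58) (-113, 34,445| 55) (-111, 34,430| 58) (-108, 35,412|109) (-18, -8,  2|148) (-19, -5, -3|152) (-22, -1, -3|150) (-23,  3, -5|150) (-27,  7,  3|152)
```

Depth now shows the finger clearly. Its outer face is 9 mm outside the TCP, and its lower end is at about z 46–49 mm while the TCP reads 21 mm. So the tips are about 26 mm behind the reported TCP and still above the wheel. I'll back out 20 mm and lower another 16 mm slowly.

Request:
{"fn": "arm_command", "kwargs": {
  "targets": [
    {"x":-0.016,"y":-0.012,"z":0,"rx":0,"ry":0,"rz":0,"claw":255},
    {"x":-0.032,"y":-0.024,"z":0,"rx":0,"ry":0,"rz":0,"claw":255},
    {"x":-0.032,"y":-0.024,"z":0,"rx":0,"ry":0,"rz":0,"claw":255},
    {"x":-0.032,"y":-0.024,"z":-0.008,"rx":0,"ry":0,"rz":0,"claw":255},
    {"x":-0.032,"y":-0.024,"z":-0.016,"rx":0,"ry":0,"rz":0,"claw":255},
    {"x":-0.032,"y":-0.024,"z":-0.016,"rx":0,"ry":0,"rz":0,"claw":255}
  ]
}}

```text
t: 8.97
tool_pos: [0.4415, 0.2158, 0.0124]
orientation: [1.003, -2.976, -0.0]
force: [-0.7, -0.5, -0.2]
opening: 0.0005
gripper_force: 0.0
```

Request:
{"fn": "arm_command", "kwargs": {
  "targets": [
    {"x":0,"y":0,"z":-0.006,"rx":0,"ry":0,"rz":0,"claw":255},
    {"x":0,"y":0,"z":-0.01,"rx":0,"ry":0,"rz":0,"claw":255},
    {"x":0,"y":0,"z":-0.01,"rx":0,"ry":0,"rz":0,"claw":255}
  ]
}}

```text
t: 9.22
tool_pos: [0.4415, 0.2157, 0.0077]
orientation: [1.003, -2.976, 0.0]
force: [-0.8, 0.5, 0.5]
opening: 0.0005
gripper_force: 0.0
```

Request:
{"fn": "arm_command", "kwargs": {
  "targets": [
    {"x":0,"y":0,"z":-0.004,"rx":0,"ry":0,"rz":0,"claw":255},
    {"x":0,"y":0,"z":-0.006,"rx":0,"ry":0,"rz":0,"claw":255},
    {"x":0,"y":0,"z":-0.006,"rx":0,"ry":0,"rz":0,"claw":255}
  ]
}}

```text
t: 9.47
tool_pos: [0.4416, 0.2157, 0.0051]
orientation: [1.003, -2.977, 0.0]
force: [0.2, 0.3, 0.2]
opening: 0.0006
gripper_force: 0.0
```

Request:
{"fn": "arm_command", "kwargs": {
  "targets": [
    {"x":0.008,"y":0.006,"z":0,"rx":0,"ry":0,"rz":0,"claw":255},
    {"x":0.016,"y":0.012,"z":0,"rx":0,"ry":0,"rz":0,"claw":255},
    {"x":0.016,"y":0.012,"z":0,"rx":0,"ry":0,"rz":0,"claw":255}
  ]
}}

```text
t: 9.72
tool_pos: [0.451, 0.2224, 0.0059]
orientation: [-1.003, 2.976, 0.0]
force: [-0.2, -0.7, 0.1]
opening: 0.0008
gripper_force: 0.0
```

Request:
{"fn": "arm_command", "kwargs": {
  "targets": [
    {"x":0.0016,"y":0.0012,"z":0,"rx":0,"ry":0,"rz":0,"claw":255},
    {"x":0.0016,"y":0.0012,"z":0,"rx":0,"ry":0,"rz":0,"claw":255}
  ]
}}

```text
t: 9.88
tool_pos: [0.4508, 0.2225, 0.0054]
orientation: [-1.004, 2.977, 0.0]
force: [0.2, -0.2, -0.6]
opening: 0.0003
gripper_force: 0.0
```

Request:
{"fn": "arm_command", "kwargs": {
  "targets": [
    {"x":0.0016,"y":0.0012,"z":0,"rx":0,"ry":0,"rz":0,"claw":255},
    {"x":0.0016,"y":0.0012,"z":0,"rx":0,"ry":0,"rz":0,"claw":255}
  ]
}}

```text
t: 10.05
tool_pos: [0.4514, 0.223, 0.0054]
orientation: [-1.004, 2.977, -0.0]
force: [0.2, 0.4, -0.5]
opening: 0.0
gripper_force: 0.0
```

Request:
{"fn": "arm_command", "kwargs": {
  "targets": [
    {"x":0.0016,"y":0.0012,"z":0,"rx":0,"ry":0,"rz":0,"claw":255},
    {"x":0.0016,"y":0.0012,"z":0,"rx":0,"ry":0,"rz":0,"claw":255}
  ]
}}

```text
t: 10.22
tool_pos: [0.4523, 0.2236, 0.0054]
orientation: [-1.003, 2.977, 0.0]
force: [-0.0, 0.4, -0.5]
opening: 0.0005
gripper_force: 0.0
```

Request:
{"fn": "arm_command", "kwargs": {
  "targets": [
    {"x":0.0016,"y":0.0012,"z":0,"rx":0,"ry":0,"rz":0,"claw":255},
    {"x":0.0016,"y":0.0012,"z":0,"rx":0,"ry":0,"rz":0,"claw":255}
  ]
}}

```text
t: 10.38
tool_pos: [0.4531, 0.2242, 0.0055]
orientation: [-1.003, 2.977, 0.0]
force: [-0.1, 0.1, -0.2]
opening: 0.0005
gripper_force: 0.0
```

Request:
{"fn": "arm_command", "kwargs": {
  "targets": [
    {"x":0.0016,"y":0.0012,"z":0,"rx":0,"ry":0,"rz":0,"claw":255},
    {"x":0.0016,"y":0.0012,"z":0,"rx":0,"ry":0,"rz":0,"claw":255}
  ]
}}

```text
t: 10.55
tool_pos: [0.4538, 0.2248, 0.0053]
orientation: [1.003, -2.977, 0.0]
force: [0.2, -0.1, 0.3]
opening: 0.0004
gripper_force: 0.0
```

Request:
{"fn": "arm_command", "kwargs": {
  "targets": [
    {"x":0.0016,"y":0.0012,"z":0,"rx":0,"ry":0,"rz":0,"claw":255},
    {"x":0.0016,"y":0.0012,"z":0,"rx":0,"ry":0,"rz":0,"claw":255}
  ]
}}

```text
t: 10.72
tool_pos: [0.4539, 0.2248, 0.0052]
orientation: [1.003, -2.975, 0.001]
force: [-3.8, -3.6, 3.7]
opening: 0.0007
gripper_force: 2.4
```

Contact: 5 N radial at TCP (0.454,0.225). There's also some upward force, so I'll take a lower bite by backing off 3 mm, lowering 4 mm and re-engaging.

Request:
{"fn": "arm_command", "kwargs": {
  "targets": [
    {"x":-0.0064,"y":-0.0048,"z":0,"rx":0,"ry":0,"rz":0,"claw":255},
    {"x":-0.0064,"y":-0.0048,"z":-0.008,"rx":0,"ry":0,"rz":0,"claw":255},
    {"x":-0.0064,"y":-0.0048,"z":-0.008,"rx":0,"ry":0,"rz":0,"claw":255},
    {"x":-0.0016,"y":-0.0012,"z":-0.008,"rx":0,"ry":0,"rz":0,"claw":255},
    {"x":0,"y":0,"z":-0.008,"rx":0,"ry":0,"rz":0,"claw":255},
    {"x":0,"y":0,"z":-0.008,"rx":0,"ry":0,"rz":0,"claw":255}
  ]
}}

```text
t: 11.22
tool_pos: [0.4538, 0.2249, 0.001]
orientation: [1.003, -2.975, 0.001]
force: [-3.6, -2.5, 0.6]
opening: 0.0005
gripper_force: 2.6
```

Run:
```python
from h import *
s=robot.read_state();print(s['tool_pos'],s['force'],s['q'])
C=np.array([.4963,.2557]);p=np.array([.4546,.2254])
for k in range(0,75,5):
    a=np.radians(-k);v=p-C;q=C+[np.cos(a)*v[0]-np.sin(a)*v[1],np.sin(a)*v[0]+np.cos(a)*v[1]];print(k,q.round(4),((q-p)/.5).round(4),'rz',round(a/2,4))
```

```text
[0.45380348 0.22488321 0.00097629] [-3.61604284 -2.52799384  0.57765864] [ 3.59170441e-01  6.80075209e-02  1.92427587e+00 -4.83193997e-04
  1.15168352e+00 -1.86169570e+00]
0 [0.4546 0.2254] [0. 0.] rz 0.0
5 [0.4521 0.2291] [-0.005   0.0075] rz -0.0436
10 [0.45   0.2331] [-0.0093  0.0154] rz -0.0873
15 [0.4482 0.2372] [-0.0128  0.0237] rz -0.1309
20 [0.4468 0.2415] [-0.0157  0.0322] rz -0.1745
25 [0.4457 0.2459] [-0.0178  0.0409] rz -0.2182
30 [0.445  0.2503] [-0.0191  0.0498] rz -0.2618
35 [0.4448 0.2548] [-0.0197  0.0588] rz -0.3054
40 [0.4449 0.2593] [-0.0194  0.0678] rz -0.3491
45 [0.4454 0.2638] [-0.0184  0.0767] rz -0.3927
50 [0.4463 0.2682] [-0.0166  0.0855] rz -0.4363
55 [0.4476 0.2725] [-0.0141  0.0942] rz -0.48
60 [0.4492 0.2767] [-0.0108  0.1025] rz -0.5236
65 [0.4512 0.2807] [-0.0068  0.1106] rz -0.5672
70 [0.4536 0.2845] [-0.0021  0.1182] rz -0.6109
```

Request:
{"fn": "arm_command", "kwargs": {
  "targets": [
    {"x":-0.0042,"y":0.008,"z":0,"rx":0,"ry":0,"rz":-0.0436,"claw":255},
    {"x":-0.0085,"y":0.0159,"z":0,"rx":0,"ry":0,"rz":-0.0873,"claw":255},
    {"x":-0.0085,"y":0.0159,"z":0,"rx":0,"ry":0,"rz":-0.0873,"claw":255}
  ]
}}

```text
t: 11.47
tool_pos: [0.449, 0.233, 0.0009]
orientation: [0.731, -3.052, 0.001]
force: [-5.4, -4.5, 3.3]
opening: 0.0006
gripper_force: 3.4
```

Request:
{"fn": "arm_command", "kwargs": {
  "targets": [
    {"x":-0.0035,"y":0.0083,"z":0,"rx":0,"ry":0,"rz":-0.0436,"claw":255},
    {"x":-0.0064,"y":0.0168,"z":0,"rx":0,"ry":0,"rz":-0.0873,"claw":255},
    {"x":-0.0064,"y":0.0168,"z":0,"rx":0,"ry":0,"rz":-0.0873,"claw":255}
  ]
}}

```text
t: 11.72
tool_pos: [0.4455, 0.2421, 0.0009]
orientation: [0.462, -3.104, -0.0]
force: [-7.0, -0.3, 3.5]
opening: 0.0007
gripper_force: 3.3
```

Request:
{"fn": "arm_command", "kwargs": {
  "targets": [
    {"x":-0.0021,"y":0.0087,"z":0,"rx":0,"ry":0,"rz":-0.0436,"claw":255},
    {"x":-0.0034,"y":0.0176,"z":0,"rx":0,"ry":0,"rz":-0.0873,"claw":255},
    {"x":-0.0034,"y":0.0176,"z":0,"rx":0,"ry":0,"rz":-0.0873,"claw":255}
  ]
}}

```text
t: 11.97
tool_pos: [0.4438, 0.2511, 0.0009]
orientation: [0.19, -3.133, 0.0]
force: [-7.4, -0.9, 4.1]
opening: 0.0004
gripper_force: 3.3
```

Request:
{"fn": "arm_command", "kwargs": {
  "targets": [
    {"x":-0.0006,"y":0.009,"z":0,"rx":0,"ry":0,"rz":-0.0436,"claw":255},
    {"x":-0.0003,"y":0.018,"z":0,"rx":0,"ry":0,"rz":-0.0873,"claw":255},
    {"x":-0.0003,"y":0.018,"z":0,"rx":0,"ry":0,"rz":-0.0873,"claw":255}
  ]
}}

```text
t: 12.22
tool_pos: [0.4437, 0.26, 0.0009]
orientation: [-0.084, -3.137, 0.001]
force: [-6.6, -1.1, 2.8]
opening: 0.0004
gripper_force: 3.4
```

Request:
{"fn": "arm_command", "kwargs": {
  "targets": [
    {"x":0.001,"y":0.0089,"z":0,"rx":0,"ry":0,"rz":-0.0436,"claw":255},
    {"x":0.0028,"y":0.0177,"z":0,"rx":0,"ry":0,"rz":-0.0873,"claw":255},
    {"x":0.0028,"y":0.0177,"z":0,"rx":0,"ry":0,"rz":-0.0873,"claw":255}
  ]
}}

```text
t: 12.47
tool_pos: [0.4451, 0.2695, 0.0008]
orientation: [-0.357, -3.118, -0.001]
force: [-6.1, 3.0, 1.0]
opening: 0.0004
gripper_force: 3.4
```

Request:
{"fn": "arm_command", "kwargs": {
  "targets": [
    {"x":0.0025,"y":0.0087,"z":0,"rx":0,"ry":0,"rz":-0.0436,"claw":255},
    {"x":0.0058,"y":0.017,"z":0,"rx":0,"ry":0,"rz":-0.0873,"claw":255},
    {"x":0.0058,"y":0.017,"z":0,"rx":0,"ry":0,"rz":-0.0873,"claw":255}
  ]
}}

```text
t: 12.72
tool_pos: [0.4481, 0.2781, 0.0008]
orientation: [-0.628, -3.075, -0.0]
force: [-6.5, 3.2, 2.0]
opening: 0.0007
gripper_force: 3.5
```

About 60° rolled, and the near-zero tangential force suggests the wheel sits in a click. I'll retreat straight out, lift, and look.

Request:
{"fn": "arm_command", "kwargs": {
  "targets": [
    {"x":-0.018,"y":0.008,"z":0,"rx":0,"ry":0,"rz":0,"claw":255},
    {"x":-0.036,"y":0.016,"z":0.01,"rx":0,"ry":0,"rz":0,"claw":255},
    {"x":-0.054,"y":0.024,"z":0.08,"rx":0,"ry":0,"rz":0,"claw":255},
    {"x":-0.06,"y":0.04,"z":0.16,"rx":0,"ry":0,"rz":0,"claw":255},
    {"x":-0.06,"y":0.1,"z":0.24,"rx":0,"ry":0,"rz":0,"claw":255},
    {"x":-0.08,"y":0.18,"z":0.3,"rx":0,"ry":0,"rz":0,"claw":255},
    {"x":-0.12,"y":0.26,"z":0.34,"rx":0,"ry":0,"rz":0,"claw":255},
    {"x":-0.18,"y":0.34,"z":0.36,"rx":0,"ry":0,"rz":0,"claw":255},
    {"x":-0.24,"y":0.42,"z":0.36,"rx":0,"ry":0,"rz":0,"claw":255},
    {"x":-0.3,"y":0.5,"z":0.36,"rx":0,"ry":0,"rz":0,"claw":255}
  ]
}}

```text
t: 13.55
tool_pos: [0.3268, 0.4907, 0.1818]
orientation: [0.62, 3.078, 0.006]
force: [1.1, 0.5, -0.0]
opening: 0.0005
gripper_force: 0.0
```

Request:
{"fn": "arm_command", "kwargs": {
  "targets": [
    {"x":-0.08,"y":0.05,"z":0,"rx":0,"ry":0,"rz":0,"claw":255},
    {"x":-0.16,"y":0.1,"z":0,"rx":0,"ry":0,"rz":0,"claw":255},
    {"x":-0.24,"y":0.13,"z":0,"rx":0,"ry":0,"rz":0,"claw":255},
    {"x":-0.24,"y":0.13,"z":0,"rx":0,"ry":0,"rz":0,"claw":255},
    {"x":-0.24,"y":0.13,"z":0,"rx":0,"ry":0,"rz":0,"claw":255}
  ]
}}

```text
t: 13.97
tool_pos: [0.2039, 0.5547, 0.1795]
orientation: [-0.612, -3.081, -0.001]
force: [1.3, -0.2, -0.0]
opening: 0.0003
gripper_force: 0.0
```

Run:
```python
from h import *
im,_=robot.read_camera('top')
cv2.imwrite('pics/t6.png',cv2.resize(im[140:300,95:245,::-1],None,fx=3.7,fy=3.7,interpolation=cv2.INTER_CUBIC))
s=robot.read_state();print(s['t'],s['tool_pos'],s['force'])
```

```text
14.0167 [0.20603892 0.55385378 0.17947027] [ 0.15659452 -0.24008936  0.56919332]
```

View pics/t6.png

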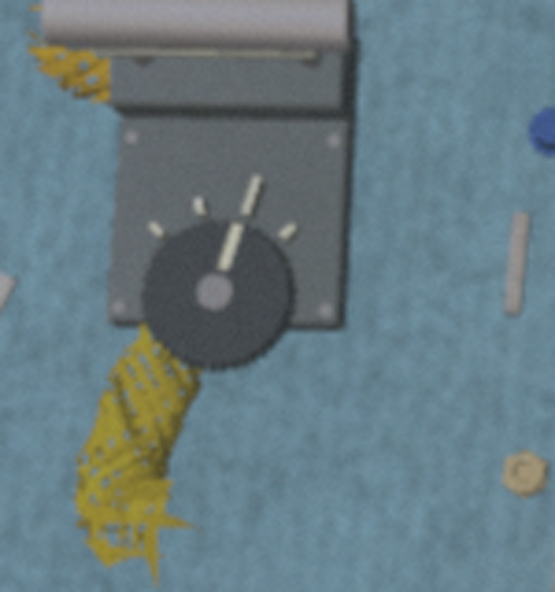

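The crop shows the white line, running from (223,270) to (240,225), in line with the long third rib at (253,190). The netting hasn't moved and the arm is clear, so I'm handing in.

```bash
python3 -c "
from plant import robot
print(robot.close_job())"
```

```text
the job is handed in; nothing more can be done
None
```

The lamp's thumbwheel is two clicks clockwise with its white line on the long third rib, the pack was not touched, and the job was handed in at about 14 s with the arm clear.

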